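# Offer up an instrument cover to its hinge

### The arm

A 6-joint arm with a two-finger parallel gripper is mounted at the origin on the work surface. World frame = base frame: x ahead of the robot, y to its left, z up, the work surface at z = 0. Lengths are in mm, angles in rad, forces in N, time in s.
With the tool pointing down it reaches from about 350 to 875 mm from the base axis. Payload 4.2 kg.
Tool frame: the origin (TCP) lies midway between the tips of the shut fingers; the grasp point (between the pads) lies 19 mm behind it; y points along the fingers, x is the direction in which the jaws open and shut, and the axes are right-handed (so a half turn about y gives the same grasp; the last joint's range is limited). The gripper opens to 85 mm and grips with 20 to 120 N. Pads are 22 mm wide; open, the fingers measure 114 mm over their backs; the gripper's body (76 mm by 85 mm) begins 54 mm behind the grasp point. The pads swing forward as they close: fully open they stand 13 mm farther back than shut.
Start: joints at [-0.941, 0.385, 0.008, 0, -1.194, -0.259], TCP at [226.49, -582.496, 231.312] pointing down, gripper open.
Joint ranges: [-3.14, 3.14], [-1.21, 2.06], [-1.07, 1.41], [-3.16, 2.05], [-2.99, -0.16], [-3.1, 3.1]. Speed limits (rad/s): [2.79, 2.79, 3.14, 3.14, 3.14, 3.14].

### API

Orientations are given as a unit quaternion [x, y, z, w].
In Python, from bench import read_state, get_image, job_done gives the robot as it stands.
- The arm moves only by the tool play_rows, never from a script. Its argument "series" is a list of rows, each a list of 7 numbers: the shift along the tool's x, y, z in m, then the turn, a rotation vector about the tool's x, y, z in rad, then the finger opening in m, from 0 to 0.0854. In form: [[x, y, z, wx, wy, wz, claw], ...]. A call has 1 to 10 rows; each row shifts and turns the pose as measured when the row begins, along the tool's axes as they then stand; what a row does not reach is not made up. A row lasts 1/10 s, in which the tool goes at most 50 mm and 8.59 degrees, less where a joint would pass 70% of its speed; a pose out of reach is approached as far as the arm can. A call with a gripper value outside its range is refused whole. The fingers move at their own pace and stop on an object; the grip force is fixed at half the most. Time passes only in rows, so rows that do not move let the fingers close. It gives the time, the measured TCP pose, the force and the opening at its end, in the units of the state.
- read_state(): the state, without advancing time (a new reading comes with each control period).
- get_image(name): name is "scene" or "top"; returns a dict with "color" (480x640x3 uint8, red, green, blue), "intrinsics" (3x3 intrinsics, pixels), "D" ([k1, k2, p1, p2, k3] as OpenCV has them; the pictures are not rectified), "origin" and "orientation" of the camera in the world. Camera axes: x right, y down, z forward; pixel columns grow to the right and rows downward; lengths in mm; the calibration is good to about 2 mm. A picture is of the moment at which its call begins. There is no depth.
- job_done(): hands the job in, once; it reports no verdict.
The state is a dict: "clock": time; "joints": joint angles; "joint_vel": joint speeds; "joint_efforts": joint torques, N m; "position": TCP position; "ee_rot": TCP orientation; "contact_force": force on the tool from outside, world axes, zero at the start; "wrist_torque": the same for the moment, N m; "gripper_width": finger opening in mm.
Only numpy, scipy, OpenCV 4.12 (cv2) and the standard library are available. Lean on these libraries where they do the work, as an engineer would, in place of code of your own. Each camera call takes 0.05 s, during which the arm holds its last target. There are 200 camera calls.

### The job

Swing the steel carry handle of the white instrument box from the hinge side right over to the other side until it is fully home against its stop, then take the loose white cover out of its slotted stand. Hold the cover upright over the box's hinge with its barrel in the gap between the box's two barrels, all the holes in line so that a colleague could push the hinge pin straight through, and finish still holding it there, carried by the gripper alone and not leaning on the box. Leave the two jars, the pen meter and the hinge pin where they lie.

Things in the scene. Friction and masses are not known exactly. Their poses are not given: they have to be found in the camera images.
- enclosure: White plastic instrument box lying on its back, fixed, open on top, 110 (x) x 170 (y) x 60 mm high. Origin: centre of its underside; z up. Its +x side is the hinge side, away from the robot give or take 23 deg of yaw. Two steel hinge barrels stand just outside the +x wall, on one axis parallel to the box's y.
- hinge_mid (a point): Point on the box's hinge axis midway between its two barrels: 68 mm towards +x and 75 mm above the box's origin; axes as the box's. Each barrel is 25 mm long, 20 mm outside, 11 mm bore; the gap between them is 44 mm long (22 mm each way along y), open above and below; the box's rim is 15 mm below this point.
- bail (a joint): Carry handle, 0 to 2.1 rad (stop). It turns about a line along the box's y, 50 mm above the box's origin; at value q its bar lies 105 mm from that line, 0.698 + q up from the box's +x: at 0 it leans over the hinge, at 2.1 it lies on the -x side, bar 86 mm above the bench. Starts at 0 to 0.3; fully home above 2.03. Friction holds it where it is left; some 2 N at the bar moves it.
- bail_bar (a point): Middle of the carry handle's cross bar: round steel bar 10 mm thick, 196 mm long, parallel to the box's y; its side arms run 98 mm either side of the box's middle.
- cover: Loose white cover, about 140 g, upright in the stand: panel 6 mm thick (x), 130 wide (y), 80 tall (z), with a steel hinge leaf at the middle of its lower edge ending in a barrel 36 mm long (along y), 20 mm outside, 11 mm bore, centred in the thickness. Origin: centre of the barrel; z up. The panel spans 16 to 96 mm above the origin. Both faces are alike: either way round fits.
- cover_knuckle (a point): Centre of the cover's barrel (same point as the cover's origin); the bore runs along y.
- stand: Grey and black fixed stand, foot 80 (x) x 150 (y) x 12 mm; origin: centre of the underside. Uprights at y = +-45 to 72 mm have grooves 9 mm wide for the cover's side edges, floors 44 and tops 74 mm above the bench; nothing between them. The cover's axes start parallel to the stand's, its barrel 28 mm and top edge 124 mm above the bench. Lift the cover straight up at least 35 mm to clear it.
- jar_wide: Bystander: white closed jar with cap, 76 mm across, 95 mm tall; origin at the centre of its underside.
- jar_slim: Bystander: white closed jar with cap, 58 mm across, 85 mm tall; origin at the centre of its underside.
- meter: Bystander: white pen meter lying flat along its x, about 135 x 34 x 22 mm; origin at the underside.
- pin: Bystander: steel hinge pin, 6 mm thick, 110 mm long with a bent end, lying flat along its x; origin at the middle of the straight part.
Things that resemble listed ones, but are neither listed nor needed, are in the scene too. There is more than one size of the cover; the one meant has the size given above.

How it is judged:
By the outcome, as a careful person would: the job done as asked, in the order asked, and still so for the second after the job is handed in, while the arm keeps its last pose, push and grip.
It also fails if it takes over 62 s, if anything falls off the work surface, if the arm or the gripper's body presses on something with over 40 N, if the wrist force passes 120 N, or if a joint passes its speed limit or range.

## Working session

There is one attempt and no reset: what is moved stays moved. The work goes in short steps, Python scripts to look and compute and a tool call to move; the robot and the scene stay as the last step left them, time stands still between calls to the robot, and variables do not carry over. Pictures are saved under pics/ and viewed, about 8 in all and at most 12, crops included, and the job is handed in when it is done.

Besides the shell and the picture viewer there is one more tool, called after ">>>" as name(argument=value, ...) on one line, values as JSON. play_rows: Moves the arm, as the interface text tells. Its arguments: {"type":"object","properties":{"series":{"type":"array","items":{"type":"array","items":{"type":"number"}}}},"required":["series"]}

```bash
mkdir -p pics; ls
python3 - <<'E'
from bench import *
import cv2
print(read_state())
for n in("scene","top"):
    d=get_image(n); cv2.imwrite(f"pics/{n}0.png",d["color"][:,:,::-1])
    print(n,d["intrinsics"],d["D"],d["origin"],d["orientation"])
E
```

```text
pics
{'clock': 0.0, 'joints': array([-9.41436275e-01,  3.85552893e-01,  6.59848039e-03, -5.05624371e-04,
       -1.19400671e+00, -2.58590647e-01]), 'joint_vel': array([-0.00035245, -0.00115292, -0.00179847,  0.00073031,  0.0002557 ,
        0.00109739]), 'joint_efforts': array([ 6.13780030e-04, -3.92289305e+01,  1.88396412e+01,  4.18592378e+00,
       -4.61705917e-03,  1.13764324e-05]), 'position': array([ 226.25078828, -581.96756896,  230.21212003]), 'ee_rot': array([ 0.39865901,  0.58397026, -0.5831446 , -0.39999012]), 'contact_force': array([-0.11589867,  0.48056969,  0.25513074]), 'wrist_torque': array([ 0.00164443, -0.02625276, -0.03397003]), 'gripper_width': 85.47922336698366}
scene [[603.68512926   0.         326.65847981]
 [  0.         603.68512926 238.01618614]
 [  0.           0.           1.        ]] [-0.0897768  0.         0.         0.         0.       ] [904.48077547 374.94253018 871.77311247] [ 0.32467456  0.9007665  -0.27316093 -0.09267823]
top [[531.99643373   0.         334.05518618]
 [  0.         531.99643373 241.99869612]
 [  0.           0.           1.        ]] [-0.14384033  0.          0.          0.          0.        ] [ 483.54725126  -11.43710355 1072.28405334] [ 0.71304312 -0.69931238  0.03107033 -0.03957697]
```

View pics/scene0.png

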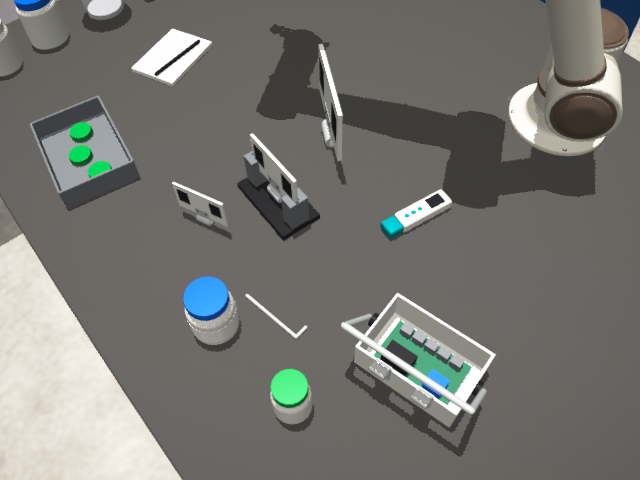

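View pics/top0.png

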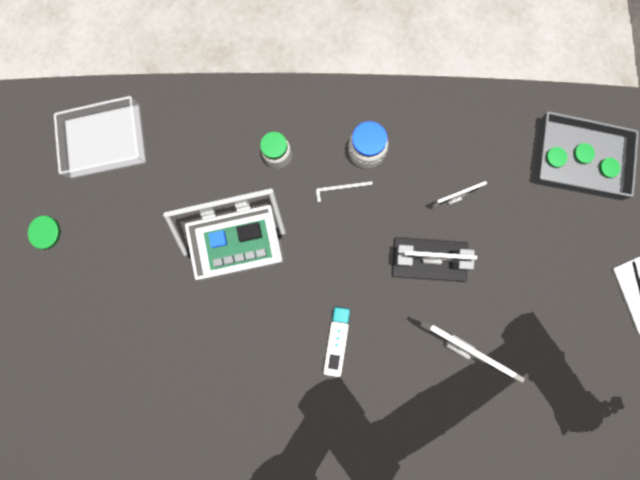

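The scene view shows the box at about (425,355) with its handle leaning over the hinge, and the stand with the right-sized cover at (280,190). In the top view the box is at (235,243) and the stand at (432,258). I'll enlarge both in one composite.

```bash
cat > h.py <<'E'
import numpy as np, cv2
from scipy.spatial.transform import Rotation as R
from scipy.optimize import least_squares
def proj(d,P):
    Rw=R.from_quat(d["orientation"]).as_matrix(); P=np.atleast_2d(np.asarray(P,float))
    return cv2.projectPoints(((P-d["origin"])@Rw)[:,None],np.zeros(3),np.zeros(3),d["intrinsics"],np.array(d["D"]))[0][:,0]
def ray(d,uv,z):
    n=cv2.undistortPoints(np.array([[uv]],float),d["intrinsics"],np.array(d["D"]))[0,0]
    v=R.from_quat(d["orientation"]).apply([n[0],n[1],1]); o=np.array(d["origin"])
    return o+v*(z-o[2])/v[2]
def T(p,L):  # p=x,y,yaw
    c,s=np.cos(p[2]),np.sin(p[2]); L=np.atleast_2d(np.asarray(L,float))
    return np.c_[p[0]+c*L[:,0]-s*L[:,1],p[1]+s*L[:,0]+c*L[:,1],L[:,2]]
def crop(im,u,v,w,h,k): return cv2.resize(im[v:v+h,u:u+w],None,fx=k,fy=k,interpolation=cv2.INTER_CUBIC)
E
python3 - <<'E'
from h import *
s=cv2.imread("pics/scene0.png");t=cv2.imread("pics/top0.png")
a=np.vstack([np.hstack([crop(s,335,290,160,130,2.5),crop(t,155,180,160,130,2.5)]),np.hstack([crop(s,220,120,160,110,2.5),crop(t,370,205,160,110,2.5)])])
cv2.imwrite("pics/c1.png",a);print(a.shape)
E
```

```text
(600, 800, 3)
```

View pics/c1.png

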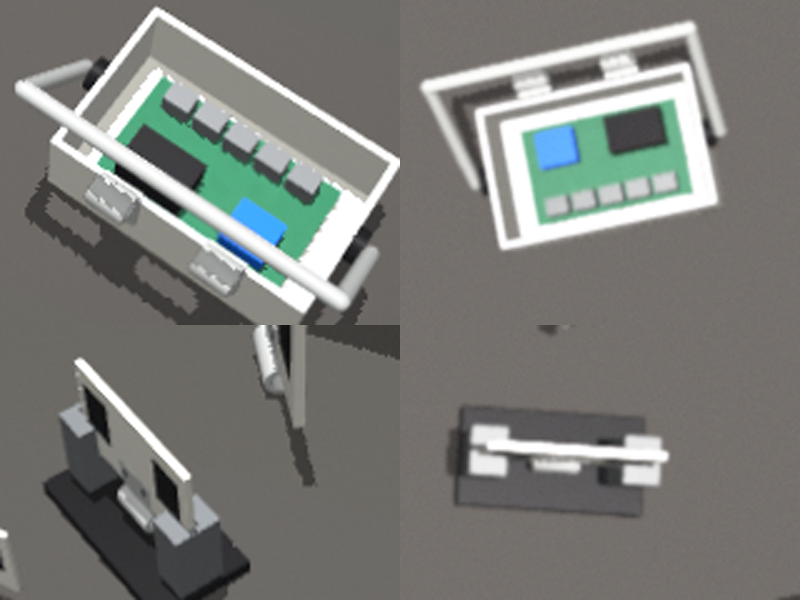

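```bash
cat > fit.py <<'E'
from h import *
from bench import get_image
S,Tp=get_image("scene"),get_image("top")
def run(obs,f,p0,name):
    def res(p): return np.concatenate([(proj(c,f(p,l))-np.array(uv)).ravel() for c,l,uv in obs])
    r=least_squares(res,p0,loss="soft_l1"); print(name,np.round(r.x,3),"\n",np.round(r.fun.reshape(-1,2),1).tolist()); return r.x
def box(p,l):
    if isinstance(l,list): return T(p,l)
    a=.698+p[3]; return T(p,[[105*np.cos(a),-98*(1 if 1 else 0),50+105*np.sin(a)],[105*np.cos(a),98,50+105*np.sin(a)]])
C=lambda x,y,z:[x,y,z]
E
cat > f1.py <<'E'
from fit import *
b=run([(Tp,[C(55,85,60),C(55,-85,60),C(-55,-85,60),C(-55,85,60)],[[186.2,223.2],[270.2,206],[281.8,261.2],[196.2,279.2]]),
 (S,[C(-55,-85,60),C(-55,85,60),C(55,-85,60),C(55,85,60)],[[397,294],[495,354],[355,347.2],[455,414.8]]),
 (S,"b",[[343.8,326],[473,410]]),(Tp,"b",[[272.2,191.2],[165,214.8]])],box,[470,150,.2,.1],"box")
s=run([(Tp,[C(40,75,12),C(40,-75,12),C(-40,-75,12),C(-40,75,12)],[[394.8,237.8],[468,242.2],[466,281],[392.8,276.2]]),
 (S,[C(40,-75,12),C(-40,75,12)],[[238,184.8],[319.2,216]])],T,[470,-150,0],"stand")
c=run([(Tp,[C(0,65,124),C(0,-65,124)],[[405.2,253],[476.8,257.4]]),(S,[C(0,-65,124),C(0,65,124)],[[252,134.8],[295.2,182]])],T,[470,-150,0],"cover")
print("hinge_mid",T(b[:3],[68,0,75]))
for n,z,u in(("wide",95,(370,138)),("slim",85,(274,145))): print(n,ray(Tp,u,z))
E
python3 f1.py
```

```text
box [ 4.91428e+02  1.58050e+02  3.05000e-01 -8.44000e-01] 
 [[15.3, 50.8], [15.8, 43.2], [20.1, 43.4], [20.3, 50.1], [22.3, -48.5], [22.3, -58.0], [29.9, -50.3], [31.8, -61.8], [16.4, -1.4], [3.7, -18.7], [14.6, 33.5], [27.3, 37.8]]
stand [ 5.60242e+02 -1.91259e+02 -5.20000e-02] 
 [[-0.4, -1.8], [0.3, -0.9], [0.4, -0.1], [-0.9, -0.4], [0.1, -2.3], [2.7, -1.6]]
cover [ 560.843 -191.596   -6.338] 
 [[-0.0, -1.8], [-0.0, -1.0], [0.4, -1.3], [0.9, -0.5]]
hinge_mid [[556.28078055 178.49812303  75.        ]]
wide [780.64253494 -62.79342022  95.        ]
slim [766.97438918 120.20752448  85.        ]
```

```bash
sed -i 's/,loss="soft_l1"//' fit.py; python3 f1.py
```

```text
box [5.83029e+02 1.95756e+02 2.38000e-01 2.05000e-01] 
 [[-0.4, -0.1], [0.3, -2.0], [0.4, -1.8], [0.2, -0.8], [0.4, -1.5], [0.9, 0.2], [0.5, -0.8], [2.1, 0.2], [1.1, -0.9], [-0.9, -0.2], [-1.0, -1.0], [1.7, -0.8]]
stand [ 5.60751e+02 -1.91253e+02 -5.10000e-02] 
 [[-0.4, -2.0], [0.3, -1.2], [0.4, -0.3], [-0.8, -0.6], [-0.1, -2.1], [2.5, -1.5]]
cover [ 5.60560e+02 -1.91557e+02 -5.00000e-02] 
 [[-0.1, -1.5], [-0.1, -1.0], [0.4, -1.3], [1.2, -0.7]]
hinge_mid [[649.11271043 211.78694407  75.        ]]
wide [780.64253494 -62.79342022  95.        ]
slim [766.97438918 120.20752448  85.        ]
```

```bash
cat > go.py <<'E'
from h import *
import sys
from bench import read_state
# usage: go.py x y z yaw : delta in present tool axes (m), rotvec about tool (rad), for tool down with tool-x at yaw
s=read_state(); Rc=R.from_quat(s["ee_rot"]); 
print("t %.2f pos %s w %.1f F %s J %s"%(s["clock"],s["position"].round(1),s["gripper_width"],s["contact_force"].round(1),s["joints"].round(2)))
print("axes x,y,z in world:",Rc.as_matrix().T.round(3).tolist())
if len(sys.argv)>4:
    x,y,z,w=map(float,sys.argv[1:5]); best=None
    for k in (0,np.pi):
        X=np.array([np.cos(w+k),np.sin(w+k),0]);Y=np.array([0,0,-1.]);G=R.from_matrix(np.c_[X,Y,np.cross(X,Y)])
        rv=(Rc.inv()*G).as_rotvec(); print("turn",rv.round(4),"deg",np.degrees(np.linalg.norm(rv)).round(1),
          "shift before turn mm",(Rc.inv().apply(np.array([x,y,z])-s["position"])).round(1),"after turn",G.inv().apply(np.array([x,y,z])-s["position"]).round(1))
E
python3 go.py 646 211 215 0.238; date
```

```text
t 0.30 pos [ 226.4 -582.3  230.9] w 85.4 F [-0.  -1.  -1.5] J [-0.94  0.39  0.01 -0.   -1.19 -0.26]
axes x,y,z in world: [[-0.362, 0.932, 0.001], [-0.0, 0.001, -1.0], [-0.932, -0.362, 0.0]]
turn [-6.0000e-04  1.7036e+00  5.0000e-04] deg 97.6 shift before turn mm [ 587.4   16.3 -678.5] after turn [594.8  15.9 672.1]
turn [ 5.000e-04 -1.438e+00  6.000e-04] deg 82.4 shift before turn mm [ 587.4   16.3 -678.5] after turn [-594.8   15.9 -672.1]
Fri Dec  4 14:27:18 UTC 2026
```

```bash
cat >> go.py <<'E'
        from scipy.linalg import logm
        M=np.eye(4);M[:3,:3]=(Rc.inv()*G).as_matrix();M[:3,3]=Rc.inv().apply(np.array([x,y,z])-s["position"]);L=logm(M).real;n=max(1,int(np.ceil(np.linalg.norm(L[:3,3])/40)))
        print("  twist total mm",L[:3,3].round(1),"n",n,"row m",(L[:3,3]/n/1000).round(4),"turn",(rv/n).round(4))
E
python3 go.py 646 211 215 0.238
```

```text
t 0.30 pos [ 226.4 -582.3  230.9] w 85.4 F [-0.  -1.  -1.5] J [-0.94  0.39  0.01 -0.   -1.19 -0.26]
axes x,y,z in world: [[-0.362, 0.932, 0.001], [-0.0, 0.001, -1.0], [-0.932, -0.362, 0.0]]
turn [-6.0000e-04  1.7036e+00  5.0000e-04] deg 97.6 shift before turn mm [ 587.4   16.3 -678.5] after turn [594.8  15.9 672.1]
  twist total mm [1015.9   16.3   -5.5] n 26 row m [ 0.0391  0.0006 -0.0002] turn [-0.      0.0655  0.    ]
turn [ 5.000e-04 -1.438e+00  6.000e-04] deg 82.4 shift before turn mm [ 587.4   16.3 -678.5] after turn [-594.8   15.9 -672.1]
  twist total mm [  -5.4   16.  -979.7] n 25 row m [-0.0002  0.0006 -0.0392] turn [ 0.     -0.0575  0.    ]
```

>>> play_rows(series=[[0, 0, -0.039, 0, -0.0575, 0, 0.06], [0, 0, -0.039, 0, -0.0575, 0, 0.06], [0, 0, -0.039, 0, -0.0575, 0, 0.06], [0, 0, -0.039, 0, -0.0575, 0, 0.06], [0, 0, -0.039, 0, -0.0575, 0, 0.06], [0, 0, -0.039, 0, -0.0575, 0, 0.06], [0, 0, -0.039, 0, -0.0575, 0, 0.06], [0, 0, -0.039, 0, -0.0575, 0, 0.06], [0, 0, -0.039, 0, -0.0575, 0, 0.06], [0, 0, -0.039, 0, -0.0575, 0, 0.06]])

```text
clock: 1.3
position: [543.6, -349.1, 229.1]
ee_rot: [0.212, 0.674, -0.674, -0.214]
contact_force: [-0.2, 0.1, 0.4]
gripper_width: 59.8
```

>>> play_rows(series=[[0, 0, -0.039, 0, -0.0575, 0, 0.06], [0, 0, -0.039, 0, -0.0575, 0, 0.06], [0, 0, -0.039, 0, -0.0575, 0, 0.06], [0, 0, -0.039, 0, -0.0575, 0, 0.06], [0, 0, -0.039, 0, -0.0575, 0, 0.06], [0, 0, -0.039, 0, -0.0575, 0, 0.06], [0, 0, -0.039, 0, -0.0575, 0, 0.06], [0, 0, -0.039, 0, -0.0575, 0, 0.06], [0, 0, -0.039, 0, -0.0575, 0, 0.06], [0, 0, -0.039, 0, -0.0575, 0, 0.06]])

```text
clock: 2.3
position: [678.7, 28.3, 226.7]
ee_rot: [0.003, 0.707, -0.707, -0.006]
contact_force: [0.4, -0.3, 0.9]
gripper_width: 59.7
```

```bash
python3 go.py 646 211 215 0.238
```

```text
t 2.30 pos [678.7  28.3 226.7] w 59.7 F [ 0.4 -0.3  0.9] J [ 0.28  0.48  0.15 -0.   -1.25 -0.29]
axes x,y,z in world: [[-1.0, 0.013, 0.004], [-0.004, 0.001, -1.0], [-0.013, -1.0, -0.001]]
turn [-5.6000e-03  2.8909e+00  2.1000e-03] deg 165.6 shift before turn mm [  35.    12.  -182.2] after turn [ 11.3  11.7 185.2]
  twist total mm [269.7  12.3  17.4] n 7 row m [0.0385 0.0018 0.0025] turn [-8.00e-04  4.13e-01  3.00e-04]
turn [ 0.0014 -0.2507  0.0039] deg 14.4 shift before turn mm [  35.    12.  -182.2] after turn [ -11.3   11.7 -185.2]
  twist total mm [  12.    11.8 -185.6] n 5 row m [ 0.0024  0.0024 -0.0371] turn [ 0.0003 -0.0501  0.0008]
```

>>> play_rows(series=[[0.0024, 0.001, -0.038, 0.0003, -0.052, 0.0008, 0.03], [0.0024, 0.001, -0.038, 0.0003, -0.052, 0.0008, 0.03], [0.0024, 0.001, -0.038, 0.0003, -0.052, 0.0008, 0.03], [0.0024, 0.001, -0.038, 0.0003, -0.052, 0.0008, 0.03], [0.0024, 0.001, -0.037, 0.0003, -0.05, 0.0008, 0.03], [0, 0, 0, 0, 0, 0, 0.03]])

```text
clock: 2.9
position: [646.8, 227.6, 219.5]
ee_rot: [-0.093, 0.701, -0.701, 0.092]
contact_force: [0.9, 0.3, 0.0]
gripper_width: 29.8
```

```bash
python3 go.py 646 211 116 0.238 | grep -v twist
python3 - <<'E'
from bench import *
import cv2
from h import *
s=get_image("scene")["color"][:,:,::-1];t=get_image("top")["color"][:,:,::-1]
cv2.imwrite("pics/c2.png",np.hstack([crop(s,300,200,200,220,2),crop(t,130,110,200,220,2)]))
E
```

```text
t 2.90 pos [646.8 227.6 219.5] w 29.8 F [0.9 0.3 0. ] J [ 0.57  0.5   0.16 -0.   -1.23 -0.31]
axes x,y,z in world: [[-0.966, -0.26, 0.001], [-0.001, -0.0, -1.0], [0.26, -0.966, -0.0]]
turn [ 1.8000e-03 -3.1169e+00 -3.0000e-04] deg 178.6 shift before turn mm [  5.  103.5  15.9] after turn [ -4.7 103.5 -16. ]
turn [0.0002 0.0247 0.0011] deg 1.4 shift before turn mm [  5.  103.5  15.9] after turn [  4.7 103.5  16. ]
```

View pics/c2.png

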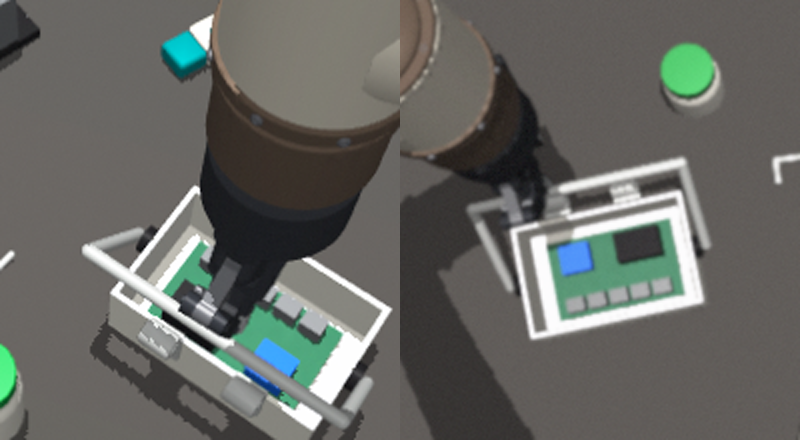

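Pictures show the handle bar untouched with the fork above it, the bar spanning about (90,250)–(345,415) in the left half. Now I'll descend over it.

>>> play_rows(series=[[0.0025, 0.01, 0.008, 0, 0.0125, 0, 0.04], [0.0025, 0.02, 0.008, 0, 0.0125, 0, 0.04], [0, 0.025, 0, 0, 0, 0, 0.04], [0, 0.02, 0, 0, 0, 0, 0.04], [0, 0, 0, 0, 0, 0, 0.04]])

```text
clock: 3.5
position: [647.8, 197.8, 141.1]
ee_rot: [0.078, -0.703, 0.703, -0.077]
contact_force: [0.0, -0.5, 0.3]
gripper_width: 39.5
```

```bash
python3 go.py 646 211 115 0.238 | grep -v twist
```

```text
t 3.50 pos [647.8 197.8 141.1] w 39.5 F [ 0.  -0.5  0.3] J [ 0.53  0.54  0.03  0.   -1.06 -0.32]
axes x,y,z in world: [[-0.976, -0.218, 0.002], [-0.001, -0.001, -1.0], [0.218, -0.976, 0.001]]
turn [-2.600e-03  3.123e+00 -9.000e-04] deg 178.9 shift before turn mm [ -1.2  26.1 -13.2] after turn [ 1.4 26.1 13.2]
turn [-0.0006 -0.0186  0.0017] deg 1.1 shift before turn mm [ -1.2  26.1 -13.2] after turn [ -1.4  26.1 -13.2]
```

>>> play_rows(series=[[0, 0.013, -0.006, 0, -0.01, 0, 0.04], [0, 0.012, -0.006, 0, -0.008, 0, 0.04], [0, 0, 0, 0, 0, 0, 0.02], [0, 0, 0, 0, 0, 0, 0.0]])

```text
clock: 3.9
position: [646.4, 207.6, 115.6]
ee_rot: [0.083, -0.702, 0.702, -0.083]
contact_force: [-0.9, 0.2, 0.7]
gripper_width: 12.0
```

>>> play_rows(series=[[0, 0, 0, 0, 0, 0, 0.0], [0, 0, 0, 0, 0, 0, 0.0]])

```text
clock: 4.1
position: [646.8, 207.8, 115.9]
ee_rot: [0.082, -0.702, 0.702, -0.084]
contact_force: [1.1, -0.8, -2.9]
gripper_width: 7.9
```

```bash
python3 go.py 646 211 115 0.238 | grep -v twist
```

```text
t 4.10 pos [646.8 207.8 115.9] w 7.9 F [ 1.1 -0.8 -2.9] J [ 0.55  0.57  0.    0.   -1.01 -0.31]
axes x,y,z in world: [[-0.973, -0.233, -0.002], [0.002, -0.0, -1.0], [0.233, -0.973, 0.001]]
turn [ 2.5000e-03  3.1386e+00 -1.2000e-03] deg 179.8 shift before turn mm [-0.   0.9 -3.3] after turn [0.  0.9 3.3]
turn [-0.0007 -0.003  -0.0016] deg 0.2 shift before turn mm [-0.   0.9 -3.3] after turn [-0.   0.9 -3.3]
```

>>> play_rows(series=[[0, 0, 0, 0, 0, 0, 0.0], [0, 0, 0, 0, 0, 0, 0.0]])

```text
clock: 4.3
position: [646.8, 207.8, 115.9]
ee_rot: [0.082, -0.702, 0.702, -0.084]
contact_force: [1.5, -1.2, -1.9]
gripper_width: 8.0
```

>>> play_rows(series=[[0.0081, -0.0058, 0, 0, 0, 0, 0.016], [0.0086, -0.005, 0, 0, 0, 0, 0.016], [0.0091, -0.0042, 0, 0, 0, 0, 0.016], [0.0094, -0.0033, 0, 0, 0, 0, 0.016], [0.0097, -0.0024, 0, 0, 0, 0, 0.016], [0.0099, -0.0014, 0, 0, 0, 0, 0.016], [0.01, -0.0005, 0, 0, 0, 0, 0.016], [0.01, 0.0005, 0, 0, 0, 0, 0.016]])

```text
clock: 5.1
position: [570.6, 189.9, 143.7]
ee_rot: [-0.079, 0.703, -0.701, 0.087]
contact_force: [1.1, 0.2, 1.6]
gripper_width: 15.9
```

```bash
cat > arc.py <<'E'
from h import *
from bench import read_state
s=read_state();p=s["position"];c,n=np.cos(.238),np.sin(.238);d=p-[583,195.8,0]
bx,by,bz=d[0]*c+d[1]*n,-d[0]*n+d[1]*c,p[2]+17
a=np.arctan2(bz-50,bx);print("tcp in box",round(bx,1),round(by,1),p[2].round(1),"grip angle q",(a-.698).round(3),"r",np.hypot(bx,bz-50).round(1),"F box",(s["contact_force"][0]*c+s["contact_force"][1]*n).round(1),s["contact_force"][2].round(1),"w",s["gripper_width"].round(1),s["clock"])
A=np.linspace(a,2.82,int((2.82-a)/.095)+2);X=105*np.cos(A);Z=33+105*np.sin(A)
px,pz=bx,p[2]
for x,z in zip(X[1:],Z[1:]): print([round((px-x)/1000,4),round((pz-z)/1000,4)],end=" ");px,pz=x,z
E
python3 arc.py; python3 go.py 646 211 115 .238|sed -n 2p
```

```text
axes x,y,z in world: [[-0.972, -0.234, -0.012], [0.011, 0.004, -1.0], [0.234, -0.972, -0.001]]Traceback (most recent call last):
  File "arc.py", line 5, in <module>
    a=np.arctan2(bz-50,bx);print("tcp in box",round(bx,1),round(by,1),p[2].round(1),"grip angle q",(a-.698).round(3),"r",np.hypot(bx,bz-50).round(1),"F box",(s["contact_force"][0]*c+s["contact_force"][1]*n).round(1),s["contact_force"][2].round(1),"w",s["gripper_width"].round(1),s["clock"])
                                                                                                                                                                                                                                                           ^^^^^^^^^^^^^^^^^^^^^^^^
AttributeError: 'float' object has no attribute 'round'
```

```bash
sed -i 's/s\["gripper_width"\].round(1)/round(s["gripper_width"],1)/' arc.py; python3 arc.py
```

```text
tcp in box -13.4 -2.8 143.7 grip angle q 0.993 r 111.5 F box 1.1 1.6 w 15.9 5.1
[np.float64(0.0089), np.float64(0.0081)] [np.float64(0.0095), np.float64(0.0026)] [np.float64(0.0093), np.float64(0.0034)] [np.float64(0.0089), np.float64(0.0043)] [np.float64(0.0084), np.float64(0.0051)] [np.float64(0.0079), np.float64(0.0059)] [np.float64(0.0073), np.float64(0.0066)] [np.float64(0.0067), np.float64(0.0073)] [np.float64(0.006), np.float64(0.0079)] [np.float64(0.0052), np.float64(0.0084)] [np.float64(0.0044), np.float64(0.0088)] [np.float64(0.0036), np.float64(0.0092)]
```

>>> play_rows(series=[[0.0089, 0.0081, 0, 0, 0, 0, 0.016], [0.0095, 0.0026, 0, 0, 0, 0, 0.016], [0.0093, 0.0034, 0, 0, 0, 0, 0.016], [0.0089, 0.0043, 0, 0, 0, 0, 0.016], [0.0084, 0.0051, 0, 0, 0, 0, 0.016], [0.0079, 0.0059, 0, 0, 0, 0, 0.016], [0.0073, 0.0066, 0, 0, 0, 0, 0.016], [0.0067, 0.0073, 0, 0, 0, 0, 0.016]])

```text
clock: 5.9
position: [499.6, 173.5, 98.6]
ee_rot: [-0.079, 0.703, -0.701, 0.088]
contact_force: [1.8, 0.6, -0.7]
gripper_width: 16.1
```

```bash
python3 arc.py
```

```text
tcp in box -86.3 -2.0 98.6 grip angle q 1.794 r 108.4 F box 1.9 -0.7 w 16.1 5.9
[np.float64(0.0022), np.float64(0.0091)] [np.float64(0.0043), np.float64(0.0074)] [np.float64(0.0037), np.float64(0.0078)] [np.float64(0.0031), np.float64(0.0081)]
```

>>> play_rows(series=[[0.0022, 0.004, 0, 0, 0, 0, 0.0], [0, 0, 0, 0, 0, 0, 0], [0, 0, 0, 0, 0, 0, 0]])

```text
clock: 6.2
position: [498.2, 173.3, 92.8]
ee_rot: [-0.078, 0.703, -0.701, 0.09]
contact_force: [-0.6, 0.3, 3.1]
gripper_width: 7.9
```

```bash
python3 arc.py
```

```text
tcp in box -87.8 -1.8 92.8 grip angle q 1.845 r 106.2 F box -0.6 3.1 w 7.9 6.2
[np.float64(0.0041), np.float64(0.0089)] [np.float64(0.0043), np.float64(0.0087)] [np.float64(0.0035), np.float64(0.009)]
```

>>> play_rows(series=[[0.0041, 0.0075, 0, 0, 0, 0, 0], [0.004, 0.0085, 0, 0, 0, 0, 0], [0.002, 0.006, 0, 0, 0, 0, 0]])

```text
clock: 6.5
position: [488.1, 170.8, 71.7]
ee_rot: [-0.078, 0.704, -0.701, 0.09]
contact_force: [-3.3, -0.7, 7.4]
gripper_width: 7.6
```

```bash
python3 arc.py
```

```text
tcp in box -98.1 -1.9 71.7 grip angle q 2.068 r 105.5 F box -3.4 7.4 w 7.6 6.5
[np.float64(0.0015), np.float64(0.0055)]
```

>>> play_rows(series=[[0.001, 0.004, 0, 0, 0, 0, 0], [0.001, 0.005, 0, 0, 0, 0, 0], [0, 0.004, 0, 0, 0, 0, 0]])

```text
clock: 6.8
position: [487.4, 170.6, 68.6]
ee_rot: [-0.079, 0.702, -0.702, 0.093]
contact_force: [-13.4, -2.1, 31.8]
gripper_width: 7.5
```

```bash
python3 arc.py
```

```text
tcp in box -98.9 -1.9 68.6 grip angle q 2.098 r 105.1 F box -13.5 31.8 w 7.5 6.8
[np.float64(0.0008), np.float64(0.0024)]
```

Handle at its stop: q≈2.10 and 32 N of resistance. I'll release it, lift and look.

>>> play_rows(series=[[0, 0, 0, 0, 0, 0, 0.03], [0, 0, 0, 0, 0, 0, 0.03], [0, 0, 0, 0, 0, 0, 0.03], [0, -0.02, 0, 0, 0, 0, 0.03], [0, -0.035, 0, 0, 0, 0, 0.03], [0, -0.04, 0, 0, 0, 0, 0.05], [0, -0.04, 0, 0, 0, 0, 0.05], [0, -0.03, 0.02, 0, 0, 0, 0.05], [0, -0.01, 0.03, 0, 0, 0, 0.05]])

```text
clock: 7.7
position: [493.2, 120.6, 242.4]
ee_rot: [0.086, -0.699, 0.705, -0.087]
contact_force: [0.4, 0.2, 0.0]
gripper_width: 50.1
```

```bash
python3 go.py 560.6 -191.5 240 -0.05
```

```text
t 7.70 pos [493.2 120.6 242.4] w 50.1 F [0.4 0.2 0. ] J [ 0.57  0.18 -0.26  0.01 -1.14 -0.32]
axes x,y,z in world: [[-0.97, -0.244, -0.0], [0.002, -0.008, -1.0], [0.244, -0.97, 0.008]]
turn [-2.2000e-03 -2.8454e+00  1.2000e-02] deg 163.0 shift before turn mm [ 10.7   5.  319.1] after turn [  82.9    2.4 -308.3]
  twist total mm [456.3   3.6  52.5] n 12 row m [0.038  0.0003 0.0044] turn [-2.000e-04 -2.371e-01  1.000e-03]
turn [-0.0084  0.2961 -0.0015] deg 17.0 shift before turn mm [ 10.7   5.  319.1] after turn [-82.9   2.4 308.3]
  twist total mm [-36.7   3.7 318.3] n 9 row m [-0.0041  0.0004  0.0354] turn [-0.0009  0.0329 -0.0002]
```

>>> play_rows(series=[[-0.0041, 0.0004, 0.035, -0.0009, 0.033, 0, 0.05], [-0.0041, 0.0004, 0.035, -0.0009, 0.033, 0, 0.05], [-0.0041, 0.0004, 0.035, -0.0009, 0.033, 0, 0.05], [-0.0041, 0.0004, 0.035, -0.0009, 0.033, 0, 0.05], [-0.0041, 0.0004, 0.035, -0.0009, 0.033, 0, 0.05], [-0.0041, 0.0004, 0.035, -0.0009, 0.033, 0, 0.05], [-0.0041, 0.0004, 0.035, -0.0009, 0.033, 0, 0.05], [-0.0041, 0.0004, 0.03, -0.0009, 0.033, 0, 0.05], [-0.004, 0, 0.015, -0.0009, 0.015, 0, 0.05], [0, 0, 0, 0, 0, 0, 0.05]])

```text
clock: 8.7
position: [565.6, -175.9, 229.9]
ee_rot: [0.012, 0.708, -0.706, -0.022]
contact_force: [-0.5, 0.1, -0.6]
gripper_width: 49.9
```

```bash
python3 go.py 560.6 -191.5 145 -0.05|grep -v twist
python3 - <<'E'
from bench import *
import cv2
from h import *
s=get_image("scene")["color"][:,:,::-1];t=get_image("top")["color"][:,:,::-1]
cv2.imwrite("pics/c3.png",np.vstack([np.hstack([crop(s,335,290,160,130,2.5),crop(t,155,180,160,130,2.5)]),np.hstack([crop(s,220,110,160,110,2.5),crop(t,370,205,160,110,2.5)])]))
E
```

```text
t 8.70 pos [ 565.6 -175.9  229.9] w 49.9 F [-0.5  0.1 -0.6] J [-0.03  0.34 -0.07 -0.   -1.18 -0.02]
axes x,y,z in world: [[-0.999, 0.048, 0.014], [-0.014, 0.002, -1.0], [-0.048, -0.999, -0.002]]
turn [ 2.2700e-02 -3.1394e+00 -2.8000e-03] deg 179.9 shift before turn mm [ 3.  84.9 16. ] after turn [ -4.2  84.9 -15.8]
turn [0.0018 0.0021 0.0145] deg 0.8 shift before turn mm [ 3.  84.9 16. ] after turn [ 4.2 84.9 15.8]
```

View pics/c3.png

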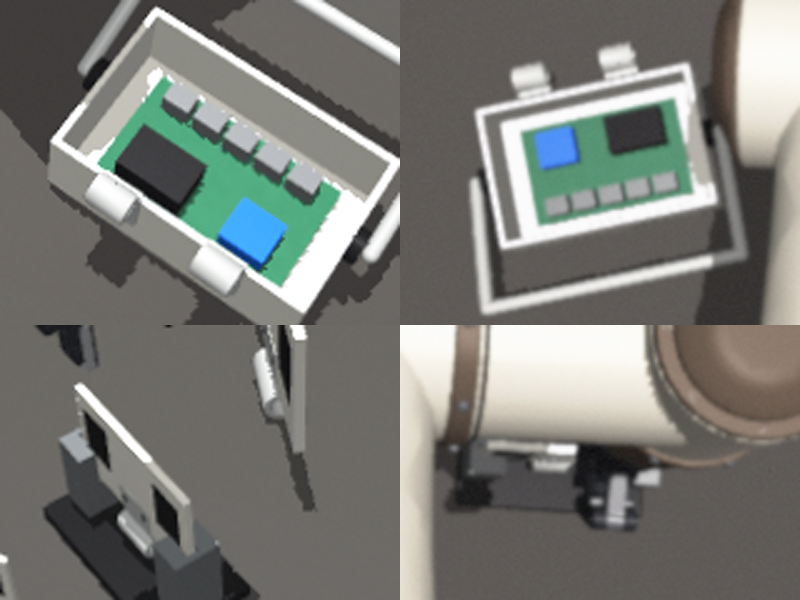

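The handle lies on the −x side with its bar at (487,308)–(738,255) in the top-view crop. The barrels are now clear, and the cover is still in its stand. Next I'll refine the hinge from the barrels and close in on the cover.

```bash
cat > f2.py <<'E'
from fit import *
from bench import read_state
k=2.5; sc=lambda L:[[335+u/k,290+v/k] for u,v in L]; tc=lambda L:[[155+(u-400)/k,180+v/k] for u,v in L]
b=run([(Tp,[C(55,85,60),C(55,-85,60),C(-55,-85,60),C(-55,85,60)],tc([(478,108),(689,65),(717,203),(503,248)])),
 (S,[C(-55,-85,60),C(-55,85,60),C(55,-85,60)],sc([(155,10),(399,160),(50,143)])),
 (Tp,[C(68,34.5,75),C(68,-34.5,75)],tc([(532,80),(617,59)])),(S,[C(68,-34.5,75),C(68,34.5,75)],sc([(112,198),(218,269)])),
 (Tp,"b",tc([(738,255),(487,308)]))],box,[583,196,.24,2.1],"box")
print("hinge",T(b[:3],[68,0,75])); p=read_state()["position"]; print("tcp px",proj(S,p),proj(Tp,p))
E
python3 f2.py
```

```text
box [5.82205e+02 1.96145e+02 2.33000e-01 2.11200e+00] 
 [[-0.5, 0.1], [-0.1, -1.4], [0.1, -1.1], [-0.2, -0.6], [1.3, -1.8], [1.9, 0.3], [1.2, -1.2], [-0.3, -1.9], [0.6, -1.3], [0.8, -0.4], [0.3, -0.2], [2.0, -1.0], [0.6, -0.4]]
hinge [[648.36105028 211.87297766  75.        ]]
tcp px [[272.36816858 117.3642757 ]] [[442.41618026 245.3833521 ]]
```

>>> play_rows(series=[[0.001, 0.02, 0.008, 0.001, 0.001, 0.007, 0.05], [0.001, 0.025, 0.006, 0.001, 0.001, 0.007, 0.05], [0, 0.02, 0, 0, 0, 0, 0.05], [0, 0.005, 0, 0, 0, 0, 0.05], [0, 0, 0, 0, 0, 0, 0.05]])

```text
clock: 9.4
position: [564.2, -182.3, 161.9]
ee_rot: [-0.015, -0.707, 0.707, 0.01]
contact_force: [-1.1, 0.2, 0.2]
gripper_width: 49.8
```

```bash
python3 go.py 560.6 -191.5 85 -0.05|grep -v twist
```

```text
t 9.40 pos [ 564.2 -182.3  161.9] w 49.8 F [-1.1  0.2  0.2] J [-0.04  0.38 -0.18  0.   -1.    0.  ]
axes x,y,z in world: [[-0.999, 0.036, -0.007], [0.007, -0.001, -1.0], [-0.036, -0.999, 0.0]]
turn [-1.130e-02 -3.128e+00  5.000e-04] deg 179.2 shift before turn mm [ 3.8 76.8  9.3] after turn [-3.1 76.9 -9.4]
turn [-0.0003  0.0136 -0.0072] deg 0.9 shift before turn mm [ 3.8 76.8  9.3] after turn [ 3.1 76.9  9.4]
```

>>> play_rows(series=[[0.0015, 0.005, 0.005, 0, 0.007, -0.0036, 0.05], [0.0015, 0.018, 0.004, 0, 0.007, -0.0036, 0.05], [0.0005, 0.018, 0, 0, 0, 0, 0.05], [0, 0.018, 0, 0, 0, 0, 0.05], [0, 0.015, 0, 0, 0, 0, 0.05], [0, 0, 0, 0, 0, 0, 0.05]])

```text
clock: 10.0
position: [565.7, -191.3, 92.5]
ee_rot: [-0.022, -0.706, 0.708, 0.012]
contact_force: [-0.9, 0.7, -0.3]
gripper_width: 50.1
```

```bash
python3 go.py 560.6 -191.5 85 -0.05|grep -v twist
```

```text
t 10.00 pos [ 565.7 -191.3   92.5] w 50.1 F [-0.9  0.7 -0.3] J [-0.05  0.46 -0.25  0.   -0.84  0.  ]
axes x,y,z in world: [[-0.999, 0.048, -0.014], [0.014, -0.003, -1.0], [-0.048, -0.999, 0.002]]
turn [-0.0215 -3.1394  0.0032] deg 179.9 shift before turn mm [5.2 7.4 0.4] after turn [-5.1  7.5 -0.4]
turn [-0.002   0.0021 -0.0137] deg 0.8 shift before turn mm [5.2 7.4 0.4] after turn [5.1 7.5 0.4]
```

>>> play_rows(series=[[0.0025, 0.003, 0, -0.001, 0.001, -0.007, 0.05], [0.0025, 0.003, 0, -0.001, 0.001, -0.007, 0.05], [0, 0.001, 0, 0, 0, 0, 0.05], [0, 0, 0, 0, 0, 0, 0.05]])

```text
clock: 10.4
position: [562.9, -191.5, 88.7]
ee_rot: [-0.019, -0.707, 0.707, 0.016]
contact_force: [0.9, -0.4, -0.0]
gripper_width: 50.1
```

```bash
python3 go.py 560.6 -191.5 85 -0.05|grep -v twist
```

```text
t 10.40 pos [ 562.9 -191.5   88.7] w 50.1 F [ 0.9 -0.4 -0. ] J [-0.06  0.47 -0.25  0.   -0.84  0.01]
axes x,y,z in world: [[-0.999, 0.049, -0.005], [0.005, -0.001, -1.0], [-0.049, -0.999, 0.001]]
turn [-8.0000e-03 -3.1409e+00  1.3000e-03] deg 180.0 shift before turn mm [2.3 3.7 0.1] after turn [-2.3  3.7 -0.1]
turn [-0.0008  0.0007 -0.0051] deg 0.3 shift before turn mm [2.3 3.7 0.1] after turn [2.3 3.7 0.1]
```

>>> play_rows(series=[[0.0022, 0.003, 0, 0, 0, -0.005, 0.03], [0.0012, 0.001, 0, 0, 0, -0.002, 0.02], [0, 0, 0, 0, 0, 0, 0.012], [0, 0, 0, 0, 0, 0, 0.0], [0, 0, 0, 0, 0, 0, 0.0], [0, 0, 0, 0, 0, 0, 0.0]])

```text
clock: 11.0
position: [559.9, -191.4, 85.5]
ee_rot: [-0.017, -0.707, 0.707, 0.017]
contact_force: [-0.2, 0.5, 0.2]
gripper_width: 5.2
```

```bash
python3 go.py 560.6 -191.5 85 -0.05|grep -v twist
```

```text
t 11.00 pos [ 559.9 -191.4   85.5] w 5.2 F [-0.2  0.5  0.2] J [-0.06  0.47 -0.26  0.   -0.84  0.01]
axes x,y,z in world: [[-0.999, 0.049, 0.0], [-0.0, -0.001, -1.0], [-0.049, -0.999, 0.001]]
turn [ 4.0000e-04 -3.1407e+00  1.6000e-03] deg 179.9 shift before turn mm [-0.7  0.5  0. ] after turn [ 0.7  0.5 -0. ]
turn [-0.001   0.0009  0.0003] deg 0.1 shift before turn mm [-0.7  0.5  0. ] after turn [-0.7  0.5  0. ]
```

>>> play_rows(series=[[0, -0.006, 0, 0, 0, 0, 0], [0, -0.01, 0, 0, 0, 0, 0], [0, -0.012, 0, 0, 0, 0, 0], [0, -0.015, 0, 0, 0, 0, 0], [0, -0.02, 0, 0, 0, 0, 0], [0, -0.025, 0, 0, 0, 0, 0], [0, -0.025, 0, 0, 0, 0, 0], [0, -0.02, 0, 0, 0, 0, 0], [0, -0.005, 0, 0, 0, 0, 0], [0, 0, 0, 0, 0, 0, 0]])

```text
clock: 12.0
position: [557.9, -191.1, 235.2]
ee_rot: [-0.018, -0.707, 0.707, 0.018]
contact_force: [0.3, 0.2, -1.6]
gripper_width: 5.3
```

```bash
python3 go.py 645 205 225 0.235
```

```text
t 12.00 pos [ 557.9 -191.1  235.2] w 5.3 F [ 0.3  0.2 -1.6] J [-0.06  0.32 -0.08  0.   -1.17  0.01]
axes x,y,z in world: [[-0.999, 0.05, 0.0], [-0.001, -0.0, -1.0], [-0.05, -0.999, 0.0]]
turn [-8.0000e-04  2.8565e+00 -3.0000e-04] deg 163.7 shift before turn mm [ -67.1   10.  -399.9] after turn [176.9  10.2 364.9]
  twist total mm [ 557.4   10.2 -177.8] n 15 row m [ 0.0372  0.0007 -0.0119] turn [-1.000e-04  1.904e-01 -0.000e+00]
turn [-2.000e-04 -2.851e-01  5.000e-04] deg 16.3 shift before turn mm [ -67.1   10.  -399.9] after turn [-176.9   10.2 -364.9]
  twist total mm [-123.7   10.1 -387.6] n 11 row m [-0.0112  0.0009 -0.0352] turn [-0.     -0.0259  0.    ]
```

>>> play_rows(series=[[-0.005, 0.0005, -0.015, 0, -0.013, 0, 0], [-0.0085, 0.0008, -0.027, 0, -0.019, 0, 0], [-0.0085, 0.0008, -0.027, 0, -0.019, 0, 0], [-0.0085, 0.0008, -0.027, 0, -0.019, 0, 0], [-0.0085, 0.0008, -0.027, 0, -0.019, 0, 0], [-0.0085, 0.0008, -0.027, 0, -0.019, 0, 0], [-0.0085, 0.0008, -0.027, 0, -0.019, 0, 0], [-0.0085, 0.0008, -0.027, 0, -0.019, 0, 0], [-0.0085, 0.0008, -0.027, 0, -0.019, 0, 0], [-0.0085, 0.0008, -0.027, 0, -0.019, 0, 0]])

```text
clock: 13.0
position: [625.1, 82.0, 212.0]
ee_rot: [-0.059, 0.706, -0.705, 0.039]
contact_force: [0.5, 0.8, -0.7]
gripper_width: 5.1
```

```bash
python3 go.py 648.4 211.9 215 0.235
```

```text
t 13.00 pos [625.1  82.  212. ] w 5.1 F [ 0.5  0.8 -0.7] J [ 0.38  0.42  0.02 -0.01 -1.19 -0.24]
axes x,y,z in world: [[-0.99, -0.138, 0.027], [-0.028, -0.001, -1.0], [0.138, -0.99, -0.003]]
turn [-0.0416  3.0448  0.0059] deg 174.5 shift before turn mm [ -41.    -3.8 -125.4] after turn [ 52.9  -3.  120.9]
  twist total mm [187.9  -0.7 -71.7] n 6 row m [ 0.0313 -0.0001 -0.0119] turn [-0.0069  0.5075  0.001 ]
turn [ 0.0039 -0.0965  0.0273] deg 5.7 shift before turn mm [ -41.    -3.8 -125.4] after turn [ -52.9   -3.  -120.9]
  twist total mm [ -47.    -3.4 -123.3] n 4 row m [-0.0118 -0.0009 -0.0308] turn [ 0.001  -0.0241  0.0068]
```

>>> play_rows(series=[[-0.008, -0.0009, -0.021, 0.0008, -0.017, 0.005, 0], [-0.008, -0.0009, -0.021, 0.0008, -0.017, 0.005, 0], [-0.008, -0.0009, -0.021, 0.0008, -0.017, 0.005, 0], [-0.008, -0.0009, -0.021, 0.0008, -0.017, 0.005, 0], [-0.006, 0, -0.017, 0, -0.014, 0.003, 0], [-0.004, 0, -0.008, 0, -0.008, 0.002, 0], [0, 0, 0, 0, 0, 0, 0], [0, 0, 0, 0, 0, 0, 0]])

```text
clock: 13.8
position: [641.7, 209.1, 201.2]
ee_rot: [0.094, -0.7, 0.704, -0.076]
contact_force: [0.6, 0.0, -1.2]
gripper_width: 5.3
```

```bash
python3 go.py 648.4 211.9 185 0.235
```

```text
t 13.80 pos [641.7 209.1 201.2] w 5.3 F [ 0.6  0.  -1.2] J [ 0.55  0.5   0.12 -0.01 -1.22 -0.31]
axes x,y,z in world: [[-0.971, -0.239, 0.025], [-0.023, -0.007, -1.0], [0.239, -0.971, 0.002]]
turn [ 3.8400e-02 -3.1353e+00  2.8000e-03] deg 179.7 shift before turn mm [-7.6 16.  -1.2] after turn [ 7.2 16.2  1.2]
  twist total mm [-2.  16.1 11.6] n 1 row m [-0.002   0.0161  0.0116] turn [ 3.8400e-02 -3.1353e+00  2.8000e-03]
turn [-0.0018  0.0061  0.0245] deg 1.5 shift before turn mm [-7.6 16.  -1.2] after turn [-7.2 16.2 -1.2]
  twist total mm [-7.4 16.1 -1.2] n 1 row m [-0.0074  0.0161 -0.0012] turn [-0.0018  0.0061  0.0245]
```

>>> play_rows(series=[[-0.004, 0.002, -0.001, -0.001, 0.003, 0.012, 0], [-0.003, 0.003, 0, 0, 0.002, 0.008, 0], [-0.001, 0.003, 0, 0, 0, 0.004, 0], [0, 0.003, 0, 0, 0, 0, 0], [0, 0, 0, 0, 0, 0, 0], [0, 0, 0, 0, 0, 0, 0]])

```text
clock: 14.4
position: [649.7, 208.4, 189.4]
ee_rot: [0.081, -0.702, 0.703, -0.082]
contact_force: [0.4, 0.3, -0.8]
gripper_width: 4.9
```

```bash
python3 go.py 648.4 211.9 185 0.235|grep -v twist
python3 - <<'E'
from bench import *
import cv2
from h import *
s=get_image("scene")["color"][:,:,::-1];t=get_image("top")["color"][:,:,::-1]
cv2.imwrite("pics/s4.png",s);cv2.imwrite("pics/t4.png",t)
cv2.imwrite("pics/c4.png",np.hstack([crop(s,340,270,130,190,3),crop(t,155,145,130,190,3)]))
E
```

```text
t 14.40 pos [649.7 208.4 189.4] w 4.9 F [ 0.4  0.3 -0.8] J [ 0.55  0.51  0.1   0.   -1.16 -0.32]
axes x,y,z in world: [[-0.973, -0.229, -0.001], [0.001, -0.001, -1.0], [0.229, -0.973, 0.001]]
turn [ 1.3000e-03  3.1375e+00 -1.4000e-03] deg 179.8 shift before turn mm [ 0.4  4.4 -3.7] after turn [-0.4  4.4  3.7]
turn [-0.0009 -0.0041 -0.0008] deg 0.2 shift before turn mm [ 0.4  4.4 -3.7] after turn [ 0.4  4.4 -3.7]
```

View pics/c4.png

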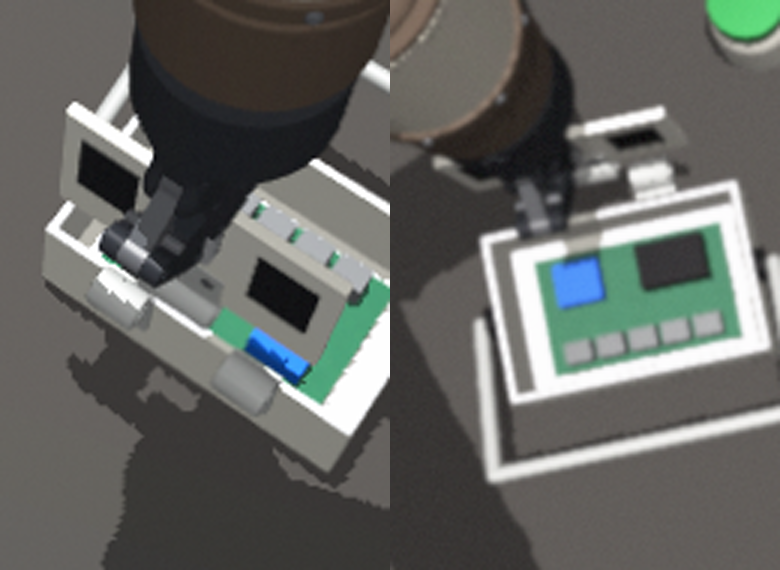

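```bash
cat > ov.py <<'E'
from fit import *
from bench import read_state
def cover(o,q):  # wire points from TCP pose; dz barrel below tcp 57.5
    M=R.from_quat(q)
    # local: cover y -> world left-ish; tool x=-cover x, tool y = -cover z, tool z = -cover y
    f=lambda x,y,z: o+M.apply([-x,57.5-z,-y])
    return f
def lines(f):
    L=[]
    P=lambda y,z,x=0:f(x,y,z)
    for x in(-3,3):
        c=[P(-65,16,x),P(65,16,x),P(65,96,x),P(-65,96,x)]; L+=[(c[i],c[(i+1)%4]) for i in range(4)]
    L+=barr(f,-18,18); return L
def barr(f,y0,y1):
    L=[];A=np.linspace(0,2*np.pi,13)
    for y in(y0,y1):
        for r in (10,):
            q=[f(r*np.cos(a),y,r*np.sin(a)) for a in A]; L+=list(zip(q[:-1],q[1:]))
    return L+[(f(0,y0,0),f(0,y1,0))]
s=read_state(); f=cover(s["position"],s["ee_rot"])
E
python3 - <<'E'
from ov import *
print(f(0,0,0)); print("scene LT",proj(S,f(0,-65,96)),"RB",proj(S,f(0,65,16)),"barrel end centre",proj(S,f(0,18,0)),"\ntop R end top",proj(Tp,f(0,-65,96)))
b=[582.2,196.1,.233]
for y in(34.5,-34.5):print(proj(S,T(b,[68,y,75])),proj(Tp,T(b,[68,y,75])))
# sensitivity
J=lambda c:(np.array([proj(c,f(0,0,0)+e)-proj(c,f(0,0,0)) for e in np.eye(3)])[:,0].round(2).tolist());print(J(S),J(Tp))
E
```

```text
[649.75717091 208.64355262 132.01252068]
scene LT [[365.3179399  305.51600397]] RB [[447.9216985  391.19091574]] barrel end centre [[414.64603714 374.35325283]] 
top R end top [[245.57903276 181.3256639 ]]
[[422.44483988 397.41621916]] [[207.55236132 210.06481017]]
[[380.53210172 368.70827016]] [[242.44348906 202.33862059]]
[[-0.56, 0.47], [0.53, 0.56], [0.08, -0.29]] [[0.03, -0.54], [-0.54, -0.01], [-0.12, -0.1]]
```

>>> play_rows(series=[[0, 0.007, -0.002, -0.0009, -0.003, 0, 0], [0, 0.008, -0.002, 0, -0.002, 0, 0], [0, 0.007, -0.001, 0, 0, 0, 0], [0, 0.003, 0, 0, 0, 0, 0], [0, 0, 0, 0, 0, 0, 0], [0, 0, 0, 0, 0, 0, 0]])

```text
clock: 15.2
position: [648.0, 214.2, 161.4]
ee_rot: [0.084, -0.702, 0.702, -0.084]
contact_force: [0.7, -0.1, -1.6]
gripper_width: 5.5
```

```bash
python3 go.py 648.4 211.9 132.5 0.235|grep -v twist
cat > look.py <<'E'
from ov import *
import sys
n=sys.argv[1]; b=[float(v) for v in sys.argv[2:5]] if len(sys.argv)>4 else [582.2,196.1,.233]
k=5
def draw(d,u,v,w,h,ls,col,im):
    for a,c in ls:
        p=(proj(d,[a,c])-[u-.5,v-.5])*k; cv2.line(im,*[tuple(int(t) for t in np.round(q*8)) for q in p],col,1,cv2.LINE_AA,3)
fb=lambda x,y,z:T(b,[68+x,y,75+z])[0]
B=barr(fb,22,47)+barr(fb,-47,-22)
out=[]
for d,u,v,w,h in((S,358,335,80,110),(Tp,190,165,80,110)):
    im=crop(d["color"][:,:,::-1].copy(),u,v,w,h,k); 
    o=im.copy(); draw(d,u,v,w,h,lines(f),(0,0,255),o); draw(d,u,v,w,h,B,(0,200,0),o); out.append(o)
cv2.imwrite(f"pics/{n}.png",np.hstack(out))
E
python3 look.py c5
```

```text
t 15.20 pos [648.  214.2 161.4] w 5.5 F [ 0.7 -0.1 -1.6] J [ 0.56  0.53  0.07 -0.   -1.11 -0.32]
axes x,y,z in world: [[-0.972, -0.235, 0.0], [-0.0, -0.0, -1.0], [0.235, -0.972, 0.0]]
turn [ 7.0000e-04 -3.1393e+00  2.0000e-04] deg 179.9 shift before turn mm [ 0.1 28.9  2.4] after turn [-0.1 28.9 -2.4]
turn [-0.0001  0.0023  0.0004] deg 0.1 shift before turn mm [ 0.1 28.9  2.4] after turn [ 0.1 28.9  2.4]
```

View pics/c5.png

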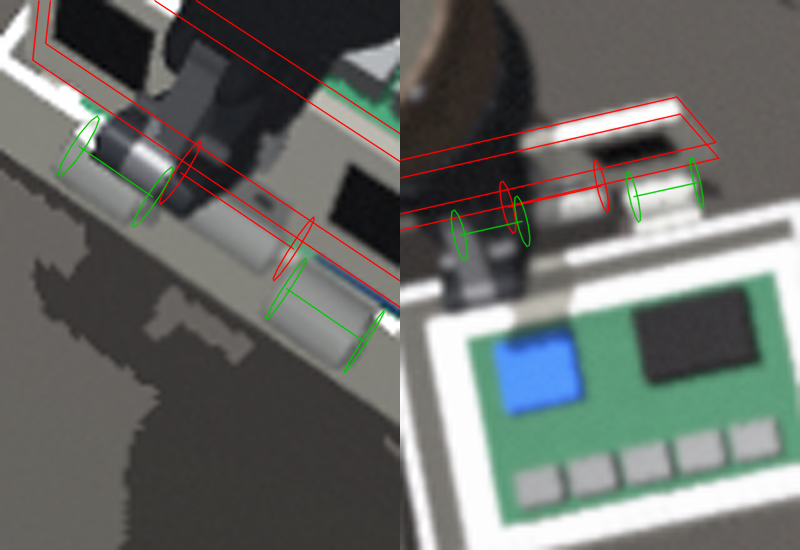

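The overlay shows the cover over the gap, with the box barrels at about (110,175) and (325,315) in the left half and the cover barrel between them. From the relative residuals my target is TCP ≈ (647, 213.4, 132.5).

>>> play_rows(series=[[0.0006, 0.003, 0.0004, 0, 0.001, 0, 0], [0.0005, 0.004, 0.0003, 0, 0.001, 0, 0], [0, 0.004, 0, 0, 0, 0, 0], [0, 0.004, 0, 0, 0, 0, 0], [0, 0, 0, 0, 0, 0, 0]])

```text
clock: 15.8
position: [647.4, 213.2, 146.1]
ee_rot: [-0.082, 0.702, -0.702, 0.083]
contact_force: [0.0, -0.8, -1.8]
gripper_width: 5.1
```

```bash
python3 go.py 647 213.4 132.5 0.235|grep -v twist
```

```text
t 15.80 pos [647.4 213.2 146.1] w 5.1 F [ 0.  -0.8 -1.8] J [ 0.55  0.54  0.05 -0.   -1.07 -0.32]
axes x,y,z in world: [[-0.973, -0.233, -0.001], [0.001, 0.001, -1.0], [0.233, -0.973, -0.001]]
turn [2.2000e-03 3.1413e+00 9.0000e-04] deg 180.0 shift before turn mm [ 0.3 13.6 -0.3] after turn [-0.3 13.6  0.3]
turn [ 0.0006 -0.0003 -0.0014] deg 0.1 shift before turn mm [ 0.3 13.6 -0.3] after turn [ 0.3 13.6 -0.3]
```

>>> play_rows(series=[[0, 0.003, 0, 0, 0, 0, 0], [0, 0.003, 0, 0, 0, 0, 0], [0, 0.003, 0, 0, 0, 0, 0], [0, 0.002, 0, 0, 0, 0, 0], [0, 0.001, 0, 0, 0, 0, 0], [0, 0, 0, 0, 0, 0, 0]])

```text
clock: 16.4
position: [647.5, 213.2, 132.8]
ee_rot: [-0.082, 0.702, -0.702, 0.083]
contact_force: [0.3, -0.9, -1.0]
gripper_width: 5.5
```

```bash
python3 go.py 647 213.4 132.5 0.235|grep -v twist
python3 - <<'E'
from fit import *
s,t=S["color"][:,:,::-1],Tp["color"][:,:,::-1]
cv2.imwrite("pics/s6.png",s);cv2.imwrite("pics/t6.png",t)
cv2.imwrite("pics/c6.png",np.hstack([crop(s,360,345,80,70,5),crop(t,190,175,80,70,5)])*1)
E
```

```text
t 16.40 pos [647.5 213.2 132.8] w 5.5 F [ 0.3 -0.9 -1. ] J [ 0.55  0.55  0.03  0.   -1.05 -0.32]
axes x,y,z in world: [[-0.973, -0.233, -0.001], [0.001, 0.001, -1.0], [0.233, -0.973, -0.0]]
turn [1.9000e-03 3.1414e+00 5.0000e-04] deg 180.0 shift before turn mm [ 0.4  0.3 -0.3] after turn [-0.4  0.3  0.3]
turn [ 0.0003 -0.0002 -0.0012] deg 0.1 shift before turn mm [ 0.4  0.3 -0.3] after turn [ 0.4  0.3 -0.3]
```

View pics/c6.png

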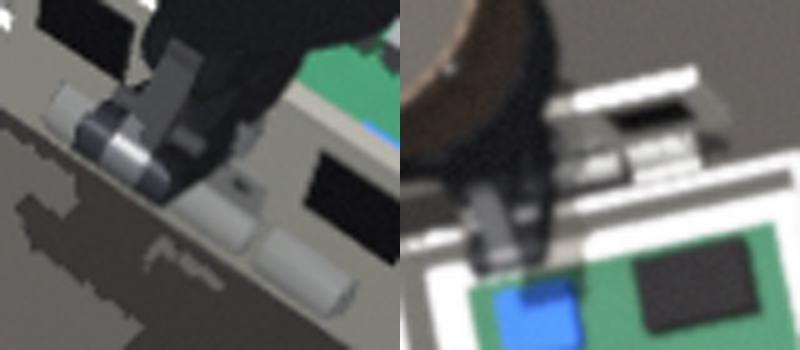

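The scene crop shows the cover barrel in the gap, with its right end at about (245,240), and the box's +y barrel starting at about (258,250). The gap is small and visible. I'll take a closer, contrast-stretched look.

Run:
```python
from ov import *
k=10
def view(d,u,v,w,h,wire):
    im=d["color"][:,:,::-1][v:v+h,u:u+w].astype(float); lo,hi=np.percentile(im,2),np.percentile(im,98)
    im=cv2.resize(np.clip((im-lo)/(hi-lo)*255,0,255).astype(np.uint8),None,fx=k,fy=k,interpolation=cv2.INTER_CUBIC)
    return im
a=view(S,394,372,42,40,0);b=view(Tp,216,184,38,40,0)
cv2.imwrite("pics/c7.png",np.hstack([a,b]))
print(f(0,0,0))
bx=[582.2,196.1,.233]
fb=lambda x,y,z:T(bx,[68+x,y,75+z])[0]
for n,d,o,g in (("S",S,(394,372),0),("T",Tp,(216,184),420)):
    for nm,q in (("cov+18",f(0,18,0)),("cov-18",f(0,-18,0)),("box22",fb(0,22,0)),("box47",fb(0,47,0)),("box-22",fb(0,-22,0)),("box-47",fb(0,-47,0))):
        print(n,nm,((proj(d,q)[0]-o+.5)*k+[g,0]).round())
```

```text
[647.75058632 213.34307338  75.78999642]
S cov+18 [199. 193.]
S cov-18 [-20.  43.]
S box22 [212. 206.]
S box47 [367. 312.]
S box-22 [-55.  23.]
S box-47 [-203.  -79.]
T cov+18 [415. 250.]
T cov-18 [597. 209.]
T box22 [403. 252.]
T box47 [278. 280.]
T box-22 [626. 202.]
T box-47 [753. 174.]
```

View pics/c7.png

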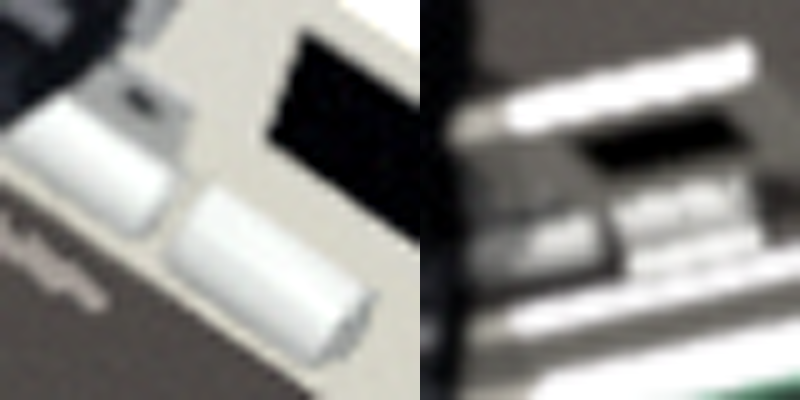

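```bash
cat > prof.py <<'E'
from ov import *
from scipy.ndimage import map_coordinates
bx=[582.2,196.1,.233]; fb=lambda x,y,z:T(bx,[68+x,y,75+z])[0]
def prof(d,A,B,n=15,half=11,step=.5):
    p,q=proj(d,[A,B]); t=(q-p)/np.linalg.norm(q-p); nrm=np.array([-t[1],t[0]]); nrm*=np.sign(nrm[1])
    g=d["color"].astype(float).mean(2); r=np.arange(-half,half+.1,step)
    P=p+np.linspace(0,1,n)[:,None,None]*(q-p)+r[None,:,None]*nrm
    return map_coordinates(g,[P[...,1],P[...,0]],order=1).mean(0).round().astype(int)
if __name__=="__main__":
    # all profiles are about the box axis (fit), normal pointing down the image
    for nm,d,ya,yb in (("S box+",S,26,38),("S cov ",S,5,13),("T cov ",Tp,-13,-7),("T box-",Tp,-42,-28)):
        print(nm,prof(d,fb(0,ya,0),fb(0,yb,0)).tolist())
    # along the axis in scene, 3 px image-down of the fit axis avg
    for nm,d,y0,y1,off in (("S along",S,5,52,np.arange(-1,3.1,1)),("T along",Tp,-4,-52,np.arange(0,3.1,1))):
        p,q=proj(d,[fb(0,y0,0),fb(0,y1,0)]);t=(q-p)/np.linalg.norm(q-p);nr=np.array([-t[1],t[0]]);nr*=np.sign(nr[1])
        g=d["color"].astype(float).mean(2);Y=np.arange(0,abs(y1-y0)+.1,1)/abs(y1-y0)
        P=p+Y[:,None,None]*(q-p)+off[None,:,None]*nr
        v=map_coordinates(g,[P[...,1],P[...,0]],order=1).mean(1); print(nm,[(int(y0+np.sign(y1-y0)*i),int(x)) for i,x in enumerate(v)])
E
python3 prof.py
```

```text
S box+ [17, 17, 17, 21, 36, 66, 97, 116, 124, 126, 126, 126, 126, 126, 126, 126, 127, 129, 135, 140, 144, 146, 147, 147, 147, 148, 147, 145, 141, 138, 136, 133, 131, 127, 122, 116, 111, 108, 111, 117, 115, 100, 78, 62, 56]
S cov  [127, 127, 127, 127, 127, 128, 127, 123, 115, 107, 99, 92, 85, 81, 84, 90, 97, 100, 102, 107, 116, 128, 138, 145, 149, 149, 148, 147, 144, 142, 139, 136, 131, 126, 121, 116, 113, 115, 119, 120, 114, 99, 80, 65, 57]
T cov  [252, 251, 245, 228, 196, 160, 132, 118, 112, 113, 114, 114, 115, 116, 118, 120, 122, 122, 118, 112, 112, 124, 143, 171, 197, 213, 220, 217, 209, 194, 177, 155, 132, 108, 88, 88, 104, 142, 187, 220, 240, 245, 240, 219, 186]
T box- [252, 251, 246, 225, 191, 150, 113, 84, 61, 43, 28, 20, 18, 20, 27, 39, 57, 75, 93, 112, 133, 158, 185, 206, 220, 223, 220, 212, 204, 196, 191, 196, 210, 226, 237, 240, 236, 229, 228, 233, 241, 245, 239, 222, 189]
S along [(5, 138), (6, 138), (7, 138), (8, 139), (9, 139), (10, 139), (11, 139), (12, 139), (13, 139), (14, 137), (15, 130), (16, 123), (17, 119), (18, 120), (19, 123), (20, 130), (21, 139), (22, 142), (
[... 213 characters left out ...]
145), (43, 144), (44, 136), (45, 120), (46, 105), (47, 103), (48, 112), (49, 122), (50, 125), (51, 125), (52, 124)]
T along [(-4, 170), (-5, 182), (-6, 187), (-7, 189), (-8, 189), (-9, 191), (-10, 193), (-11, 196), (-12, 194), (-13, 188), (-14, 173), (-15, 154), (-16, 135), (-17, 121), (-18, 127), (-19, 146), (-20, 169), (-21, 187), (-22, 195), (-23, 199), (-24, 202), (-25, 208), (-26, 211), (-27, 212), (-28, 213), (-29, 211), (-30, 209), (-31, 205), (-32, 203), (-33, 205), (-34, 210), (-35, 214), (-36, 216), (-37, 217), (-38, 213), (-39, 207), (-40, 199), (-41, 191), (-42, 186), (-43, 183), (-44, 167), (-45, 145), (-46, 120), (-47, 96), (-48, 81), (-49, 73), (-50, 72), (-51, 73), (-52, 75)]
```

Run:
```python
from bench import *
from h import *
P=[];F=[];Y=[]
for i in range(10):
    d=get_image("scene"); s=read_state(); P.append(s["position"]);F.append(s["contact_force"]);a=R.from_quat(s["ee_rot"]).as_matrix();Y.append([a[2,0],a[2,2],np.arctan2(-a[1,0],-a[0,0])])
print(np.mean(P,0).round(2),np.std(P,0).round(2),np.mean(F,0).round(2),np.mean(Y,0).round(4),s["gripper_width"],s["clock"])
cv2.imwrite("pics/s8.png",d["color"][:,:,::-1])
```

```text
[647.57 213.27 133.19] [0.03 0.02 0.06] [ 0.22  0.09 -1.55] [-0.0017 -0.0005  0.2348] 5.174957888722551 17.2
```

View pics/s8.png

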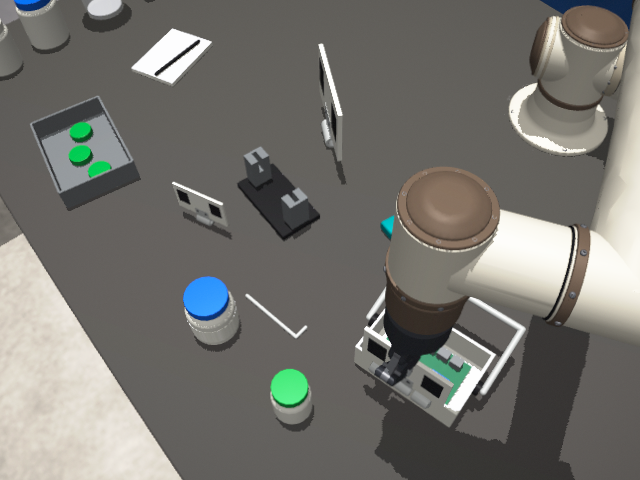

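The cover is over the hinge, the handle is on the far side, and the jars, meter and pin are unmoved. The force is just the cover's weight (−1.55 N). I'll trim it about 0.6 mm down.

>>> play_rows(series=[[0, 0.0006, 0, 0, 0, -0.001, 0], [0, 0.0004, 0, 0, 0, 0, 0], [0, 0, 0, 0, 0, 0, 0], [0, 0, 0, 0, 0, 0, 0], [0, 0, 0, 0, 0, 0, 0]])

```text
clock: 17.7
position: [647.5, 213.2, 131.9]
ee_rot: [-0.083, 0.702, -0.702, 0.083]
contact_force: [-0.3, 0.9, -1.8]
gripper_width: 5.5
```

```bash
python3 go.py 647.5 213.3 132.6 .235|grep -v twist; python3 prof.py|grep -E "^S (box|cov)|S along"
```

```text
t 17.70 pos [647.5 213.2 131.9] w 5.5 F [-0.3  0.9 -1.8] J [ 0.55  0.55  0.03 -0.   -1.05 -0.32]
axes x,y,z in world: [[-0.973, -0.233, -0.0], [0.0, 0.0, -1.0], [0.233, -0.973, -0.0]]
turn [4.0000e-04 3.1414e+00 6.0000e-04] deg 180.0 shift before turn mm [-0.  -0.7 -0.1] after turn [ 0.  -0.7  0.1]
turn [ 0.0004 -0.0002 -0.0003] deg 0.0 shift before turn mm [-0.  -0.7 -0.1] after turn [-0.  -0.7 -0.1]
S box+ [17, 17, 17, 18, 27, 50, 82, 108, 121, 125, 126, 126, 126, 126, 126, 126, 126, 128, 132, 138, 143, 145, 147, 147, 147, 147, 147, 145, 141, 138, 135, 133, 131, 127, 123, 117, 111, 108, 111, 117, 115, 100, 78, 62, 56]
S cov  [127, 127, 127, 126, 127, 127, 127, 125, 119, 111, 102, 95, 87, 82, 81, 86, 93, 98, 101, 104, 111, 122, 134, 143, 148, 150, 149, 148, 145, 143, 140, 137, 133, 129, 123, 117, 113, 112, 115, 118, 113, 98, 79, 65, 58]
S along [(5, 137), (6, 137), (7, 137), (8, 137), (9, 136), (10, 137), (11, 137), (12, 137), (13, 137), (14, 136), (15, 132), (16, 125), (17, 121), (18, 121), (19, 123), (20, 130), (21, 139), (22, 142), (23, 143), (24, 143), (25, 143), (26, 143), (27, 143), (28, 144), (29, 144), (30, 144), (31, 145), (32, 145), (33, 145), (34, 145), (35, 145), (36, 145), (37, 145), (38, 145), (39, 145), (40, 145), (41, 145), (42, 145), (43, 144), (44, 137), (45, 120), (46, 105), (47, 103), (48, 112), (49, 122), (50, 124), (51, 125), (52, 125)]
```

```bash
python3 -c "
from bench import *
print(job_done())"
```

```text
the job is handed in; nothing more can be done
None
```

I swung the carry handle over onto its stop, then lifted the cover out of its stand. I handed the job in at 17.7 s with the gripper holding the cover upright over the hinge, its barrel in the gap.

**Handle:** at the stop, the grip position gave q ≈ 2.10 and the push met 32 N of resistance. A camera fit after release gave 2.11. The last full picture still shows it on the far side.

**Hinge alignment:**
- **Across the axis:** in the scene camera the cover's barrel and the box's barrel line up to about 0.3 px, under 0.5 mm. The top view allows up to about 0.9 mm in x.
- **Along the axis:** the two views disagree. One puts the cover about 1 mm one way, the other about 1 mm the other way, so I took it as centred. The gap leaves 4 mm at each end.
- **Height:** the last arm reading puts the barrel centre at about 74.4 mm against 75 mm. My final 0.6 mm trim overshot slightly, and single readings scatter by a few tenths of a millimetre.

**Hold:** before the last small trim, the averaged force on the tool was 1.55 N, just the cover's weight, with almost no sideways force. A single reading after it was 1.8 N, within the scatter seen all along, so I read it as not leaning on the box.

**Bystanders:** the jars and pin look unmoved. The arm hides most of the meter in that picture, but the arm never came near it.

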